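# Start the incubation timer and point out what is incubating

## Task

The blue reagent has just been dropped into the one open tube, so start its incubation: press the green start key on the bench timer, not the red stop key. Then show the colleague who is filling in the record sheet what is incubating: with the fingertips held straight above it, one to three centimetres clear of it, point at the blue-capped dropper bottle for about two seconds, then point in the same way at the mouth of the open tube for two seconds, and finish still pointing at it. Do not touch any of the bottles, the tubes or their racks, and leave everything else where it lies.

Things in the scene. Friction and masses are not known exactly. Their poses are not given: they have to be found in the camera images.
- start_key_top (a point): centre of the top of the green start key of the bench timer, 30 mm above the table at rest. The timer is a white box 80 x 96 x 24 mm lying flat, fixed, with a display on its far half; its green and red keys (each 18 x 20 mm, rounded) stand 6 mm proud of its face on the half nearer the robot, 48 mm apart, green on the left seen from the robot. Axes: z up, x towards the display, y from the red key to the green
- start_key (a joint): travel of the green start key, 0 up to 0.004 m fully down; pressed straight down, springs back; counts as pressed from 0.0025 m; starts to move at about 1.3 N, fully down at about 4 N
- stop_key_top (a point): centre of the top of the red stop key of the same timer, 48 mm from the green one, same size and height
- stop_key (a joint): travel of the red stop key, 0 up to 0.004 m fully down, springy like the green one
- bottle_rack: white plastic reagent rack, 98 x 140 mm, 28 mm high, fixed, with 2 rows of 3 square pockets 28 mm wide at 42 mm spacing, 5 mm floor; four dropper bottles stand in it, two pockets are empty. Origin at the centre of its underside, x across its 98 mm, y along its 140 mm, z up. It may stand left or right of the timer
- tube_rack: dark teal plastic tube rack, 90 x 126 mm, 63 mm high, fixed, with 2 rows of 3 square holes 18 mm wide at 36 mm spacing; four tubes stand in it, two holes are empty. Origin at the centre of its underside, x across its 90 mm, y along its 126 mm, z up. It stands on the other side of the timer from the bottle rack
- bottle_blue_top (a point): top of the blue dropper bulb of the blue-capped bottle, on its axis, 85 mm above the table; z up
- tube_open_top (a point): centre of the mouth of the open tube, at its rim, 105 mm above the table; z up along the tube. Neighbouring stoppers, 36 mm or more away, reach 111 mm above the table
- bottle_blue: loose dropper bottle of reagent, 25 mm across, 80 mm high, white with a blue label band, a blue cap and a blue rubber bulb (14 mm across) on top; upright in a pocket of the white rack. Origin at the centre of its underside, 5 mm above the table, z up
- bottle_yellow: loose dropper bottle of reagent, 25 mm across, 80 mm high, white with a yellow label band, a yellow cap and a yellow rubber bulb (14 mm across) on top; upright in a pocket of the white rack. Origin at the centre of its underside, 5 mm above the table, z up
- bottle_red: loose dropper bottle of reagent, 25 mm across, 80 mm high, white with a red label band, a red cap and a red rubber bulb (14 mm across) on top; upright in a pocket of the white rack. Origin at the centre of its underside, 5 mm above the table, z up
- bottle_green: loose dropper bottle of reagent, 25 mm across, 80 mm high, white with a green label band, a green cap and a green rubber bulb (14 mm across) on top; upright in a pocket of the white rack. Origin at the centre of its underside, 5 mm above the table, z up
- tube_open: the only open tube: a loose clear tube 16 mm across and 100 mm high, wall 1.6 mm, no stopper and no label, upright in the teal rack. Origin at the centre of its underside, 5 mm above the table, z up
- tube_a: loose stoppered tube: clear, white label, 16 mm across, with a lilac stopper 18 mm across, 106 mm high with it, upright in the teal rack. Origin at the centre of its underside, 5 mm above the table
- tube_b: loose stoppered tube: clear, white label, 16 mm across, with a lilac stopper 18 mm across, 106 mm high with it, upright in the teal rack. Origin at the centre of its underside, 5 mm above the table
- tube_c: loose stoppered tube: clear, white label, 16 mm across, with a lilac stopper 18 mm across, 106 mm high with it, upright in the teal rack. Origin at the centre of its underside, 5 mm above the table
- wash_bottle: loose white squeeze bottle 60 mm across with a thin bent spout that points away from the robot, 163 mm high in all, standing beyond the timer, to be left alone. Origin at the centre of its underside
- pen: loose black and blue marker pen, 117 mm long, 13 mm thick, lying on the white record sheet to the left of the robot, to be left alone. Origin under its middle, x along it

How it is judged:
By the outcome, as a careful person would: the job done as asked, in the order asked, and still so for the second after the job is handed in, with the robot touching nothing.
It also fails if it takes over 53 s, if anything falls off the work surface, if the arm or the gripper's body presses on something with over 40 N, if the wrist force passes 120 N, or if a joint passes its speed limit or range.

## Robot

A 6-joint arm with a two-finger parallel gripper is mounted at the origin on the work surface. World frame = base frame: x ahead of the robot, y to its left, z up, the work surface at z = 0. Lengths are in m, angles in rad, forces in N, time in s.
With the tool pointing down it reaches from about 0.375 to 0.9 m from the base axis. Payload 3.1 kg.
Tool frame: the origin (TCP) lies on the centre line of the jaws, within the pads' length; the fingertips stand 11 mm ahead of it and the grasp point (between the pads) lies 8 mm behind it; x points along the fingers, y is the direction in which the jaws open and shut, and the axes are right-handed (so a half turn about x gives the same grasp; the last joint's range is limited). The gripper opens to 87 mm and grips with 3 to 60 N. Pads are 19 mm wide; open, the fingers measure 117 mm over their backs; the gripper's body (75 mm by 190 mm) begins 51 mm behind the grasp point.
Start: joints at [1.018, 0.527, 1.433, -0, 1.181, -0.178], TCP at [0.229, 0.582, 0.234] pointing down, gripper open.
Joint ranges: [-3.08, 3.08], [-0.75, 2.2], [0.22, 2.44], [-1.43, 4.57], [0, 2.65], [-2.85, 2.85]. Speed limits (rad/s): [2.79, 2.79, 3.14, 3.14, 3.14, 3.14].

## Interface

Orientations are given as a unit quaternion [x, y, z, w].
In Python, from rig import robot, camera, camera_info gives the robot as it stands.
- The arm moves only by the shell command python3 -m inch 'ROWS' [FORCE]. ROWS is JSON, a list that holds one entry, the list of rows, each a list of 5 numbers: the shift along the tool's x, y, z in cm, then the turn about the tool's x in rad, then the opening, from 0 (shut) to 1 (fully open). A call has 1 to 8 rows; each row shifts and turns the pose as measured when the row begins, along the tool's axes as they then stand; what a row does not reach is not made up. A row lasts 1/12 s, in which the tool goes at most 41.7 mm and 7.16 degrees, less where a joint would pass 70% of its speed; a pose out of reach is approached as far as the arm can. A call with a gripper value outside its range is refused whole. The fingers move at their own pace and stop on an object; FORCE is the grip in N (left out, the last holds). Time passes only in rows, so rows that do not move let the fingers close. It gives the time, the measured TCP pose, the force and the opening at its end, in the units of the state.
- robot.get_obs(): the state, without advancing time (a new reading comes with each control period).
- camera(name): name is "side" or "top" or "wrist"; returns the picture (480x640x3 uint8, red, green, blue); there is no depth.
- camera_info(name): a dict with "camera_matrix" (3x3 intrinsics, pixels), "rvec" (rotation vector, rad) and "tvec" (3), from world to camera coordinates, as OpenCV has them. Camera axes: x right, y down, z forward; pixel columns grow to the right and rows downward; lengths in m; the calibration is good to about 2 mm. A picture is of the moment at which its call begins: read the wrist's pose just before it. camera_info takes no time and is no camera call; for the wrist camera it gives the pose at the moment of the call.
- robot.hand_in(): hands the job in, once; it reports no verdict.
The state is a dict: "time": time; "q": joint angles; "joint_velocities": joint speeds; "joint_torque": joint torques, N m; "position": TCP position; "tool_rot": TCP orientation; "ft_force": force on the tool from outside, world axes, zero at the start; "moment": the same for the moment, N m; "grip_width": finger opening in m.
Only numpy, scipy, OpenCV 4.12 (cv2) and the standard library are available. Lean on these libraries where they do the work, as an engineer would, in place of code of your own. Each camera call takes 0.05 s, during which the arm holds its last target. There are 200 camera calls.

## Working session

There is one attempt and no reset: what is moved stays moved. The work goes in short steps, Python scripts to look and compute and a shell command to move; the robot and the scene stay as the last step left them, time stands still between calls to the robot, and variables do not carry over. Pictures are saved under pics/ and viewed, about 8 in all and at most 12, crops included, and the job is handed in when it is done.

```bash
ls; mkdir -p pics; python3 - <<'E'
from rig import robot, camera, camera_info
import cv2, numpy as np
o=robot.get_obs(); print({k:np.round(o[k],3).tolist() for k in ("time","position","tool_rot","ft_force","grip_width")})
for n in ("top","side"):
    im=camera(n); cv2.imwrite(f"pics/{n}0.png",im[:,:,::-1]); i=camera_info(n); print(n,{k:np.round(v,3).tolist() for k,v in i.items()})
E
```

```text
pics
{'time': 0.0, 'position': [0.228, 0.581, 0.233], 'tool_rot': [0.131, 0.695, -0.132, 0.694], 'ft_force': [-0.659, -0.074, 0.838], 'grip_width': 0.087}
top {'camera_matrix': [[475.57, 0.0, 319.642], [0.0, 475.57, 240.635], [0.0, 0.0, 1.0]], 'rvec': [2.187, -2.121, 0.201], 'tvec': [-0.024, 0.518, 0.913]}
side {'camera_matrix': [[554.013, 0.0, 314.904], [0.0, 554.013, 245.156], [0.0, 0.0, 1.0]], 'rvec': [2.169, -0.948, 0.395], 'tvec': [-0.359, 0.327, 0.707]}
```

View pics/top0.png

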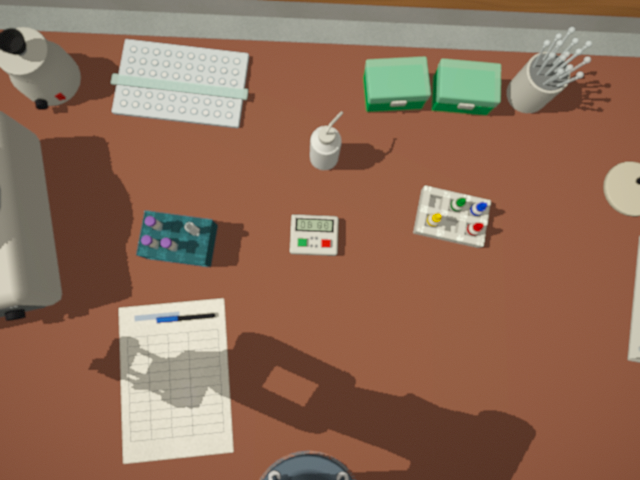

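View pics/side0.png

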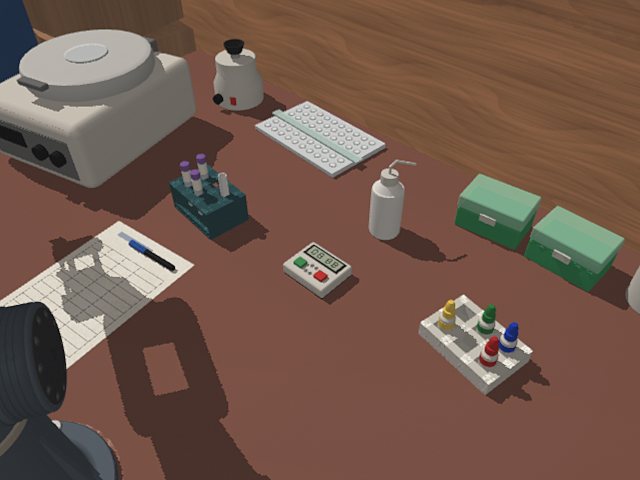

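The top view (up = +x, left = +y) shows the tube rack at about (177,238) with the open tube near (192,229). The timer is at (314,235), with its green key at (303,243). The bottle rack is at (453,216), with the blue bulb near (481,208). The side view agrees: blue at (512,330), open tube at (223,180). Next I'll measure these.

```bash
cat > h.py <<'E'
import numpy as np, cv2
from rig import robot, camera, camera_info
def cam(i): 
    R=cv2.Rodrigues(np.array(i["rvec"],float))[0]; return np.array(i["camera_matrix"]),R,np.array(i["tvec"],float).ravel()
def ray(i,uv):
    K,R,t=cam(i); d=R.T@np.linalg.solve(K,[uv[0],uv[1],1]); return -R.T@t,d/np.linalg.norm(d)
def plane(i,uv,z):
    c,d=ray(i,uv); return c+d*(z-c[2])/d[2]
def proj(i,p):
    K,R,t=cam(i); q=K@(R@np.array(p,float)+t); return q[:2]/q[2]
def tri(i1,u1,i2,u2):
    c,d=ray(i1,u1); e,f=ray(i2,u2); s=np.linalg.lstsq(np.c_[d,-f],e-c,rcond=None)[0]
    a,b=c+s[0]*d,e+s[1]*f; return (a+b)/2,np.linalg.norm(a-b)
def blobs(im,lo,hi,box,amin=8):
    x0,y0,x1,y1=box; m=cv2.inRange(cv2.cvtColor(im[y0:y1,x0:x1],cv2.COLOR_RGB2HSV),lo,hi)
    n,l,s,c=cv2.connectedComponentsWithStats(m); return [(c[k]+[x0,y0],s[k]+np.array([x0,y0,0,0,0])) for k in range(1,n) if s[k,4]>=amin]
E
python3 - <<'E'
from h import *
np.set_printoptions(precision=4,suppress=True)
B={"top":((285,210,345,260),(410,180,500,250),(130,205,220,270)),"side":((280,240,355,300),(415,290,535,395),(165,150,250,240))}
for n in B:
    im=cv2.imread(f"pics/{n}0.png")[:,:,::-1].copy(); i=camera_info(n); print(n,"cam",ray(i,(0,0))[0])
    for c,lo,hi,k,z in (("green",(50,120,60),(85,255,255),0,.03),("red",(0,150,120),(8,255,255),0,.03),("blue",(105,150,60),(130,255,255),1,.08),("lilac",(125,60,60),(160,255,255),2,.111)):
        for ce,s in blobs(im,lo,hi,B[n][k]): print(c,ce,s,plane(i,ce,z))
im=[cv2.imread(f"pics/{n}0.png") for n in("top","side")]
a=[im[0][180:250,410:500],im[0][205:275,130:220],im[1][300:370,455:545],im[1][150:220,165:255]]
a=[cv2.resize(x,(396,300),interpolation=cv2.INTER_CUBIC) for x in a]
cv2.imwrite("pics/crop.png",np.vstack([np.hstack(a[:2]),np.hstack(a[2:])]))
E
```

```text
top cam [0.3706 0.0186 0.9824]
green [301.8431 242.0588] [298 239   8   7  51] [0.5165 0.0276 0.03  ]
red [325.5 243. ] [322 240   8   7  56] [ 0.5161 -0.0204  0.03  ]
blue [481.1579 206.4035] [477 203  10   8  57] [ 0.5913 -0.3226  0.08  ]
lilac [149.8295 220.8068] [145 216  11  10  88] [0.5346 0.3084 0.111 ]
lilac [146.1136 239.8295] [141 235  11  10  88] [0.4989 0.3122 0.111 ]
lilac [165.5426 242.4468] [160 238  12  10  94] [0.4952 0.2766 0.111 ]
side cam [ 0.0397 -0.462   0.721 ]
green [300.0366 261.9634] [294 257  13  11  82] [0.5172 0.0265 0.03  ]
red [319.6795 274.9487] [314 270  13  10  78] [ 0.5175 -0.02    0.03  ]
blue [511.2708 332.0469] [504 323  14  19 192] [ 0.5862 -0.3306  0.08  ]
blue [505.4722 347.7778] [499 341  17  11  72] [ 0.5559 -0.3382  0.08  ]
lilac [200.6484 158.1648] [196 153  10  11  91] [0.5331 0.3041 0.111 ]
lilac [184.5376 165.4731] [180 161  10  10  93] [0.4975 0.3077 0.111 ]
lilac [194.7191 174.0112] [190 169  10  11  89] [0.4936 0.2719 0.111 ]
```

View pics/crop.png

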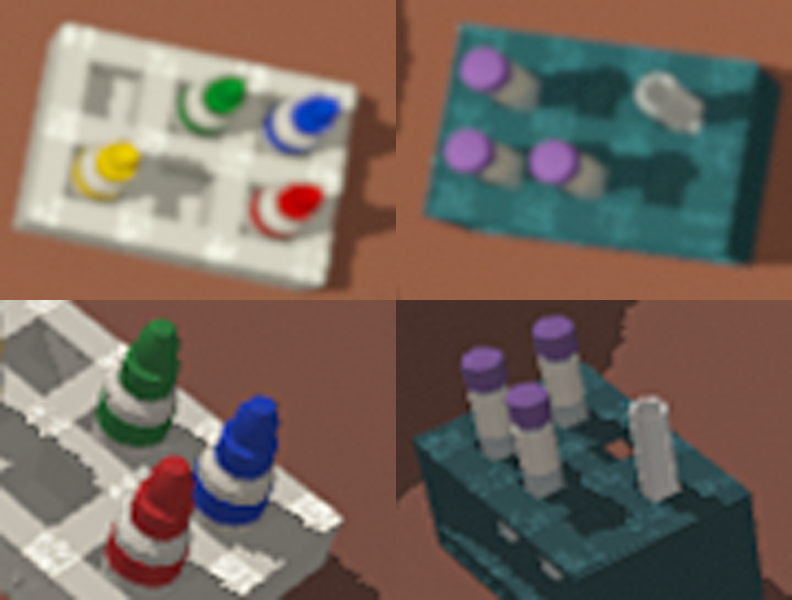

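The crops show the blue bulb tip at top (483,205.5) and side (515,324.5). The open tube's rim is at top (188,226.5) and side (222.5,174), in the far row and rightmost column of its rack.

```bash
python3 - <<'E'
from h import *
np.set_printoptions(precision=4,suppress=True)
t,s=camera_info("top"),camera_info("side")
for n,a,b,z in (("blue",(482.7,205.7),(514.8,324.7),.085),("tube",(188.2,226.5),(222.5,174),.105),("green",(301.8,242.1),(300,262),.03)):
    print(n,tri(t,a,s,b),plane(t,a,z),plane(s,b,z))
o=robot.get_obs(); from scipy.spatial.transform import Rotation as R
M=R.from_quat(o["tool_rot"]).as_matrix(); print(M, o["position"])
p=o["position"]; print("to green 10cm above",M.T@(np.array([.517,.027,.2])-p)*100)
E
```

```text
blue (array([ 0.5942, -0.3268,  0.0846]), np.float64(0.0069079711287843015)) [ 0.5916 -0.3238  0.085 ] [ 0.5972 -0.3288  0.085 ]
tube (array([0.5281, 0.2368, 0.1094]), np.float64(0.0037313540255019258)) [0.5273 0.239  0.105 ] [0.5331 0.2407 0.105 ]
green (array([0.517 , 0.0273, 0.0293]), np.float64(0.0012319429330885897)) [0.5164 0.0277 0.03  ] [0.5171 0.0265 0.03  ]
[[-0.001   0.3661  0.9306]
 [-0.0017  0.9306 -0.3661]
 [-1.     -0.002  -0.0003]] [0.2284 0.5811 0.2327]
to green 10cm above [  3.3295 -40.9884  47.1379]
```

```bash
cat > w.py <<'E'
import sys
from h import *
from scipy.spatial.transform import Rotation as R
np.set_printoptions(precision=3,suppress=True)
o=robot.get_obs(); p=np.array(o["position"]); M=R.from_quat(o["tool_rot"]).as_matrix()
print("t",o["time"],"tcp",p,"x",M[:,0],"y",M[:,1],"F",np.array(o["ft_force"]),"w",o["grip_width"])
if len(sys.argv)>3: print("tip-target shift cm",M.T@(np.array(list(map(float,sys.argv[1:4])))-p-M[:,0]*.011)*100)
E
python3 -m inch '[[[0,-2.6,3,-0.12,0],[0,-2.6,3,-0.12,0],[0,-2.6,3,-0.12,0],[0,-2.6,3,0,0],[0,-2.6,3,0,0],[0,-2.6,3,0,0],[0,-2.6,3,0,0],[0,-2.6,3,0,0]]]' 10; python3 w.py .517 .027 .15
```

```text
time: 0.77
position: [0.4418, 0.3507, 0.2281]
tool_rot: [-0.003, 0.71, 0.001, 0.704]
ft_force: [0.8, 0.3, 0.9]
grip_width: 0.0416
t 0.7667 tcp [0.442 0.351 0.228] x [-0.009 -0.002 -1.   ] y [-0.005  1.    -0.002] F [0.763 0.309 0.854] w 0.04157665794329415
tip-target shift cm [  6.723 -32.391   7.42 ]
```

```bash
python3 -m inch '[[[0,-3.6,1,0,0],[0,-3.6,1,0,0],[0,-3.6,1,0,0],[0,-3.6,1,0,0],[0,-3.6,1,0,0],[0,-3.6,1,0,0],[0.5,-3.6,0.8,0,0],[1,-3.6,0.6,0,0]]]'; python3 w.py .517 .027 .10
```

```text
time: 1.43
position: [0.526, 0.0494, 0.212]
tool_rot: [-0.002, 0.708, 0.001, 0.707]
ft_force: [1.2, 0.2, 0.7]
grip_width: 0.0004
t 1.4333 tcp [0.526 0.049 0.212] x [-0.002 -0.001 -1.   ] y [-0.004  1.    -0.001] F [1.234 0.202 0.729] w 0.00039799385098421384
tip-target shift cm [10.103 -2.231 -0.895]
```

```bash
python3 -m inch '[[[2.5,-1.1,-0.5,0,0],[2.5,-1.1,-0.4,0,0],[0,0,0,0,0],[0,0,0,0,0]]]'; python3 w.py .517 .027 .035
python3 - <<'E'
from h import *
i=camera_info("wrist"); im=camera("wrist"); cv2.imwrite("pics/w1.png",im[:,:,::-1])
for ce,s in blobs(im,(50,120,60),(85,255,255),(0,0,640,480),300): print("green",ce,s,plane(i,ce,.03))
for ce,s in blobs(im,(0,150,120),(8,255,255),(0,0,640,480),300): print("red",ce,s,plane(i,ce,.03))
E
```

```text
time: 1.77
position: [0.5194, 0.0175, 0.1596]
tool_rot: [0.002, 0.707, -0.004, 0.707]
ft_force: [1.5, -0.0, 0.0]
grip_width: 0.0006
t 1.7667 tcp [0.519 0.018 0.16 ] x [ 0.    -0.003 -1.   ] y [ 0.007  1.    -0.003] F [ 1.47  -0.045  0.005] w 0.0005805080615617739
tip-target shift cm [11.359  0.984 -0.249]
green [337.43545279 228.52023121] [326 218  24  22 519] [0.51440507 0.02641549 0.03      ]
red [277.00556586 228.40445269] [265 218  25  22 539] [ 0.51400137 -0.02107072  0.03      ]
```

View pics/w1.png

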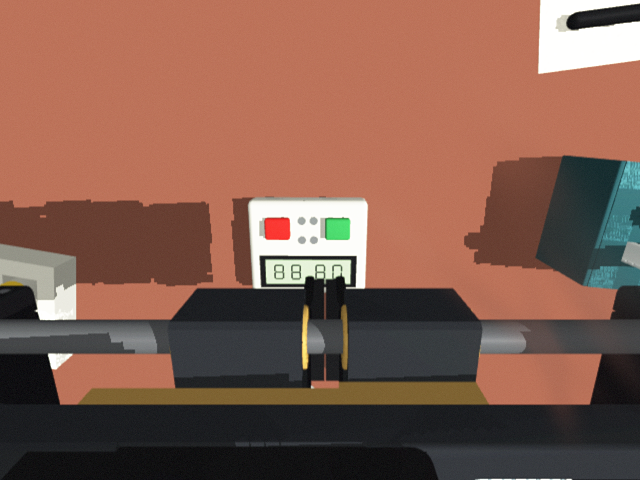

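The wrist view shows the timer with its green key at (337,228), which gives (0.5144, 0.0264). That is within 3 mm of the earlier fix, so I'll descend.

```bash
python3 -m inch '[[[2.5,0.5,-0.2,0,0],[2.5,0.45,-0.1,0,0],[2.5,0,0,0,0],[1.5,0,0,0,0],[0,0,0,0,0],[0,0,0,0,0]]]'; python3 w.py .516 .027 .03
```

```text
time: 2.32
position: [0.5247, 0.0334, 0.0751]
tool_rot: [-0.002, 0.701, -0.001, 0.713]
ft_force: [0.6, 0.2, 0.4]
grip_width: 0.0003
t 2.3167 tcp [0.525 0.033 0.075] x [ 0.018 -0.005 -1.   ] y [-0.002  1.    -0.005] F [0.582 0.184 0.431] w 0.00030018010110976893
tip-target shift cm [ 3.4   -0.614 -0.951]
```

```bash
python3 -m inch '[[[0.8,-0.5,-0.8,0,0],[0.8,0,0,0,0],[0,0,0,0,0],[0,0,0,0,0]]]'; python3 w.py .516 .027 .03
```

```text
time: 2.65
position: [0.5218, 0.0305, 0.064]
tool_rot: [-0.004, 0.697, 0.0, 0.717]
ft_force: [0.5, -0.4, 0.4]
grip_width: 0.0004
t 2.65 tcp [0.522 0.031 0.064] x [ 0.029 -0.006 -1.   ] y [-0.006  1.    -0.006] F [ 0.504 -0.406  0.37 ] w 0.00044498029216726893
tip-target shift cm [ 2.283 -0.33  -0.686]
```

```bash
python3 -m inch '[[[1.0,-0.4,-0.9,0,0],[0.5,-0.1,-0.2,0,0]]]'; python3 w.py .516 .027 .03
```

```text
time: 2.82
position: [0.5148, 0.0256, 0.0513]
tool_rot: [-0.005, 0.694, 0.0, 0.72]
ft_force: [0.1, 0.3, -0.5]
grip_width: 0.0005
t 2.8167 tcp [0.515 0.026 0.051] x [ 0.037 -0.007 -0.999] y [-0.007  1.    -0.007] F [ 0.094  0.257 -0.493] w 0.0005022045769027202
tip-target shift cm [1.033 0.149 0.037]
```

```bash
python3 -m inch '[[[0.8,0.1,0,0,0],[0.5,0,0,0,0]]]'; python3 w.py .516 .027 .03
```

```text
time: 2.98
position: [0.5166, 0.0265, 0.039]
tool_rot: [-0.005, 0.693, -0.0, 0.721]
ft_force: [-2.5, 0.3, 2.0]
grip_width: 0.0003
t 2.9833 tcp [0.517 0.027 0.039] x [ 0.04  -0.007 -0.999] y [-0.006  1.    -0.007] F [-2.491  0.307  1.995] w 0.0003290835134465263
tip-target shift cm [-0.204  0.052 -0.099]
```

```bash
python3 -m inch '[[[0.35,0,0,0,0],[0.2,0,0,0,0]]]'; python3 w.py .516 .027 .03
```

```text
time: 3.15
position: [0.5167, 0.0266, 0.0368]
tool_rot: [-0.005, 0.693, -0.0, 0.721]
ft_force: [-7.1, -1.2, 35.1]
grip_width: 0.0005
t 3.15 tcp [0.517 0.027 0.037] x [ 0.039 -0.008 -0.999] y [-0.008  1.    -0.008] F [-7.079 -1.157 35.131] w 0.00048171365928677127
tip-target shift cm [-0.428  0.043 -0.092]
```

The key bottomed out: 35 N, tip at 25.8 mm, about 4 mm of travel. I'll retract now.

```bash
python3 -m inch '[[[-1.5,0,0,0,0],[-3,0,0,0,0],[-3.5,0,0,0,0],[-3.5,0,0,0,0],[-2,-1,0,0,0],[0,-2.5,0,0,0],[0,-3.5,0,0,0],[0,-3.5,0,0,0]]]'; python3 w.py .594 -.327 .14
```

```text
time: 3.82
position: [0.5173, -0.0742, 0.1818]
tool_rot: [-0.009, 0.689, 0.004, 0.724]
ft_force: [0.7, 0.1, 0.2]
grip_width: 0.0005
t 3.8167 tcp [ 0.517 -0.074  0.182] x [ 0.049 -0.008 -0.999] y [-0.018  1.    -0.009] F [0.701 0.14  0.16 ] w 0.000502830336718709
tip-target shift cm [  3.653 -25.376   6.984]
```

```bash
python3 - <<'E'
from h import *
t=camera_info("top"); print("wash body",plane(t,(324,163),.0),plane(t,(324,135),.12))
im=camera("side"); cv2.imwrite("pics/s1.png",im[:,:,::-1])
E
```

```text
wash body [ 0.69433168 -0.01388754  0.        ] [ 0.71012676 -0.00846278  0.12      ]
```

View pics/s1.png

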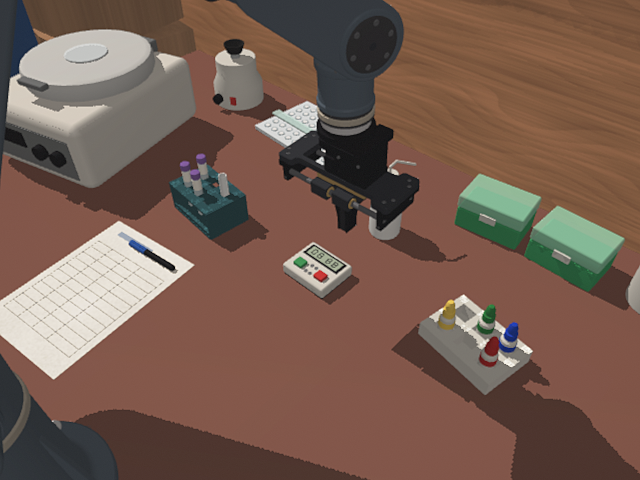

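The side view shows the gripper lifted clear of the timer with nothing disturbed. Next is the blue bottle, with one wrist-camera check on the way.

```bash
python3 -m inch '[[[0,-3.4,0.9,0,0],[0,-3.6,1,0,0],[0,-3.6,1,0,0],[0,-3.6,1,0,0],[0,-3.6,0.5,0,0],[0,-2.5,0,0,0]]]'; python3 w.py .594 -.327 .105
python3 - <<'E'
from h import *
i=camera_info("wrist"); im=camera("wrist"); cv2.imwrite("pics/w2.png",im[:,:,::-1])
print(proj(i,(.594,-.327,.085)))
for ce,s in blobs(im,(105,150,60),(130,255,255),(0,0,640,480),60): print("blue",ce,s,plane(i,ce,.08))
E
```

```text
time: 4.37
position: [0.5676, -0.2883, 0.1864]
tool_rot: [-0.01, 0.688, 0.001, 0.725]
ft_force: [0.2, -0.6, -0.1]
grip_width: 0.0001
t 4.3667 tcp [ 0.568 -0.288  0.186] x [ 0.053 -0.012 -0.999] y [-0.016  1.    -0.013] F [ 0.198 -0.611 -0.129] w 0.0001385988207985523
tip-target shift cm [ 7.217 -3.809  2.142]
[274.24549489 271.0720637 ]
blue [283.19008264 238.28099174] [267 233  28  20 121] [ 0.5700687  -0.32050405  0.08      ]
blue [274.59280303 259.66098485] [264 246  23  29 528] [ 0.58699415 -0.32725174  0.08      ]
```

View pics/w2.png

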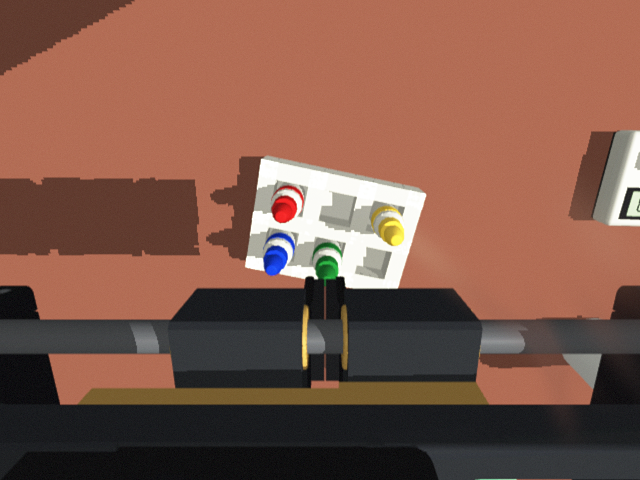

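The wrist view shows the blue bulb's tip at about (274,269), against a predicted (274,271), so I'm keeping (0.593, -0.327).

```bash
python3 -m inch '[[[1,-2,1.3,0,0],[1.5,-1,0.8,0,0],[1,-0.3,0.2,0,0]]]'; python3 w.py .593 -.327 .106
```

```text
time: 4.67
position: [0.5951, -0.3315, 0.1541]
tool_rot: [-0.01, 0.686, -0.004, 0.728]
ft_force: [-0.5, -0.2, -0.6]
grip_width: 0.0004
t 4.6667 tcp [ 0.595 -0.332  0.154] x [ 0.059 -0.02  -0.998] y [-0.007  1.    -0.021] F [-0.508 -0.186 -0.57 ] w 0.00036795488000626527
tip-target shift cm [ 3.675  0.554 -0.485]
```

```bash
python3 -m inch '[[[1.5,0.3,-0.3,0,0],[1.2,0.3,-0.3,0,0]]]'; python3 w.py .593 -.327 .106
```

```text
time: 4.83
position: [0.5924, -0.3278, 0.1252]
tool_rot: [-0.01, 0.685, -0.006, 0.728]
ft_force: [0.1, 1.4, -0.4]
grip_width: 0.0006
t 4.8333 tcp [ 0.592 -0.328  0.125] x [ 0.062 -0.022 -0.998] y [-0.006  1.    -0.023] F [ 0.102  1.387 -0.427] w 0.0006144760082075969
tip-target shift cm [ 0.822  0.125 -0.06 ]
```

```bash
python3 -m inch '[[[0.7,0.15,0,0,0]]]'; python3 - <<'E'
from h import *
camera("wrist")
E
python3 w.py .593 -.327 .106
```

```text
time: 4.92
position: [0.5918, -0.325, 0.1161]
tool_rot: [-0.009, 0.686, -0.005, 0.728]
ft_force: [-0.5, 0.0, -0.9]
grip_width: 0.0005
t 4.9667 tcp [ 0.591 -0.324  0.115] x [ 0.057 -0.018 -0.998] y [-0.006  1.    -0.018] F [-0.222  0.889 -1.249] w 0.0006121390501807272
tip-target shift cm [-0.215 -0.289  0.128]
```

```bash
python3 -m inch '[[[-0.2,-0.3,0.1,0,0]]]'; python3 - <<'E'
from h import *
for k in range(4): im=camera("side")
cv2.imwrite("pics/s2.png",cv2.resize(im[240:400,420:600],None,fx=3,fy=3,interpolation=cv2.INTER_CUBIC)[:,:,::-1])
E
python3 w.py .593 -.327 .106
```

```text
time: 5.05
position: [0.5915, -0.3252, 0.1157]
tool_rot: [-0.008, 0.688, -0.003, 0.726]
ft_force: [0.1, 0.5, 1.0]
grip_width: 0.0005
t 5.25 tcp [ 0.593 -0.327  0.118] x [ 0.058 -0.019 -0.998] y [-0.006  1.    -0.02 ] F [ 0.819 -0.257  0.797] w 0.0005539366985780766
tip-target shift cm [ 0.081  0.043 -0.048]
```

View pics/s2.png

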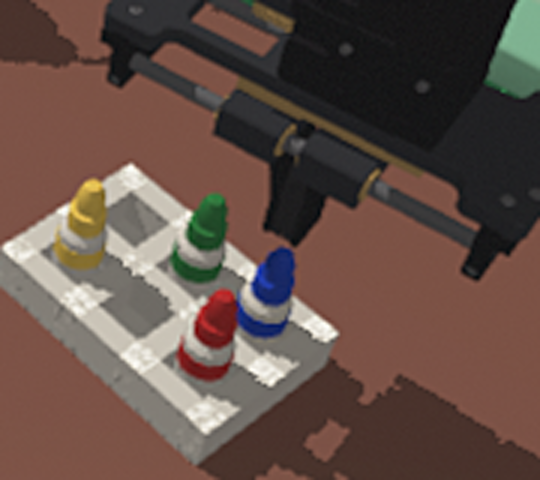

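The side crop shows the fingertip just above the blue bulb with a clear gap and nothing touched. The tip is within 1 mm of the target, so I'll hold 2.3 s through camera time, which keeps the last target.

```bash
python3 - <<'E'
from h import *
s=camera_info("side"); print(proj(s,(.5935,-.327,.1072)),proj(s,(.5935,-.327,.085)))
for k in range(46): im=camera("side")
E
python3 w.py .593 -.327 .106
```

```text
[516.09336829 315.71535268] [512.35304574 325.52635159]
t 7.55 tcp [ 0.592 -0.327  0.117] x [ 0.057 -0.018 -0.998] y [-0.006  1.    -0.018] F [-0.115 -1.036  0.672] w 0.0006577415084142266
tip-target shift cm [-0.018  0.011  0.032]
```

```bash
python3 -m inch '[[[-3,0,0,0,0],[-3.5,0,0,0,0],[-2.5,0.5,0,0,0],[0,2,-0.3,0,0],[0,3.5,-0.5,0,0],[0,3.6,-0.5,0,0],[0,3.6,-0.5,0,0],[0,3.6,-0.5,0,0]]]'; python3 w.py .528 .238 .16
```

```text
time: 8.22
position: [0.5652, -0.1625, 0.2064]
tool_rot: [-0.007, 0.684, -0.011, 0.729]
ft_force: [0.2, -0.4, -0.7]
grip_width: 0.0008
t 8.2167 tcp [ 0.565 -0.163  0.206] x [ 0.064 -0.025 -0.998] y [ 0.006  1.    -0.025] F [ 0.203 -0.437 -0.661] w 0.0007901819996265855
tip-target shift cm [ 2.278 40.132 -4.187]
```

```bash
python3 -m inch '[[[0,3.6,-0.4,0,0],[0,3.6,-0.4,0,0],[0,3.6,-0.4,0,0],[0,3.6,-0.4,0,0],[0,3.6,-0.4,0,0],[0,3.6,-0.4,0,0],[0,3.6,-0.4,0,0],[0,3,-0.4,0,0]]]'; python3 w.py .528 .238 .16
```

```text
time: 8.88
position: [0.532, 0.133, 0.1991]
tool_rot: [-0.006, 0.682, -0.012, 0.731]
ft_force: [0.1, -0.4, -0.7]
grip_width: 0.0005
t 8.8833 tcp [0.532 0.133 0.199] x [ 0.069 -0.025 -0.997] y [ 0.009  1.    -0.025] F [ 0.092 -0.367 -0.7  ] w 0.0004831893057724817
tip-target shift cm [ 2.504 10.59  -0.75 ]
```

```bash
python3 -m inch '[[[0,3,0,0,0],[0,2.5,0,0,0],[0,1.5,0,0,0]]]'; python3 w.py .528 .238 .14
python3 - <<'E'
from h import *
i=camera_info("wrist"); im=camera("wrist"); print(proj(i,(.528,.238,.105)))
cv2.imwrite("pics/w3.png",cv2.resize(im[80:330,280:610],None,fx=2.4,fy=2.4,interpolation=cv2.INTER_CUBIC)[:,:,::-1])
for ce,s in blobs(im,(125,60,60),(160,255,255),(0,0,640,480),100): print("lilac",ce,s,plane(i,ce,.111))
E
```

```text
time: 9.13
position: [0.5303, 0.21, 0.1977]
tool_rot: [-0.007, 0.682, -0.01, 0.731]
ft_force: [-0.8, 0.0, -0.8]
grip_width: 0.0008
t 9.1333 tcp [0.53  0.21  0.198] x [ 0.069 -0.024 -0.997] y [ 0.005  1.    -0.024] F [-0.816  0.048 -0.772] w 0.0008071278567288243
tip-target shift cm [ 4.574  2.934 -0.637]
[369.89626487 237.208461  ]
lilac [430.11187845 188.34116022] [415 174  32  30 724] [0.49284215 0.27419395 0.111     ]
lilac [484.61794872 193.89871795] [468 179  34  31 780] [0.49641677 0.30887421 0.111     ]
lilac [471.7831669  245.09272468] [456 231  32  30 701] [0.53120612 0.30534516 0.111     ]
```

View pics/w3.png

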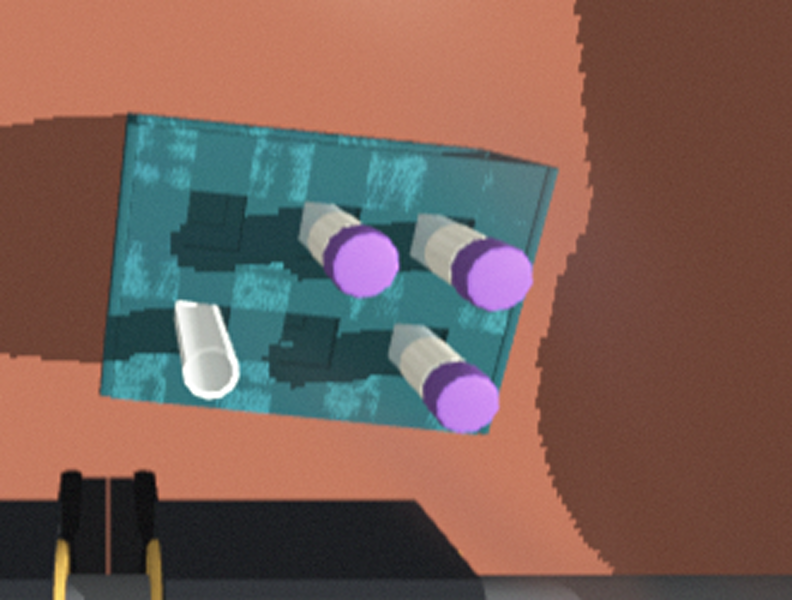

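The wrist crop shows the open mouth at full-image pixel (367.5,235), against a predicted (370,237). That refines the target to (0.527, 0.237).

```bash
python3 -m inch '[[[1,1.8,-0.5,0,0],[1.5,0.8,-0.3,0,0],[1,0,-0.1,0,0]]]'; python3 w.py .527 .237 .126
```

```text
time: 9.43
position: [0.5262, 0.2407, 0.1638]
tool_rot: [-0.007, 0.679, -0.007, 0.734]
ft_force: [-0.8, 0.3, 0.0]
grip_width: 0.0006
t 9.4333 tcp [0.526 0.241 0.164] x [ 0.078 -0.02  -0.997] y [ 0.    1.   -0.02] F [-0.809  0.313  0.043] w 0.0006411806625488191
tip-target shift cm [ 2.683 -0.295 -0.218]
```

```bash
python3 -m inch '[[[1.3,-0.3,-0.2,0,0],[0.7,-0.1,-0.1,0,0]]]'; python3 w.py .527 .237 .126
```

```text
time: 9.6
position: [0.5245, 0.2362, 0.1424]
tool_rot: [-0.008, 0.679, -0.006, 0.734]
ft_force: [-0.3, -0.4, -0.6]
grip_width: 0.0004
t 9.6 tcp [0.524 0.236 0.142] x [ 0.078 -0.02  -0.997] y [-0.001  1.    -0.02 ] F [-0.327 -0.414 -0.62 ] w 0.00038692996401562145
tip-target shift cm [0.553 0.117 0.122]
```

```bash
python3 -m inch '[[[0.4,0.1,0.1,0,0]]]'; python3 - <<'E'
from h import *
for k in range(5): im=camera("side")
cv2.imwrite("pics/s3.png",cv2.resize(im[60:260,120:320],None,fx=2.8,fy=2.8,interpolation=cv2.INTER_CUBIC)[:,:,::-1])
s=camera_info("side"); print(proj(s,(.527,.237,.126)),proj(s,(.527,.237,.105)))
E
python3 w.py .527 .237 .126
```

```text
time: 9.68
position: [0.5252, 0.2361, 0.1375]
tool_rot: [-0.008, 0.68, -0.007, 0.733]
ft_force: [-0.1, 1.2, 0.2]
grip_width: 0.0006
[219.8339924  166.98219225] [221.26504602 176.26545523]
t 9.9333 tcp [0.526 0.237 0.139] x [ 0.079 -0.02  -0.997] y [-0.001  1.    -0.02 ] F [ 0.311 -0.766  0.621] w 0.00041744022547741765
tip-target shift cm [ 0.204  0.039 -0.053]
```

View pics/s3.png

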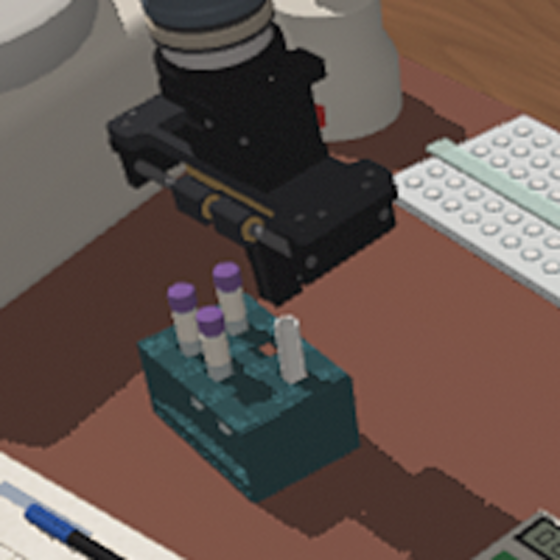

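The side crop shows the fingertip at (220,166), as predicted. It is 23 mm above the rim and centred to about 1 mm, with tubes and rack undisturbed. I'll hold 2.5 s and then hand in.

```bash
python3 - <<'E'
from h import *
for k in range(50): im=camera("side")
a=cv2.imread("pics/side0.png")[:,:,::-1]
B=((415,290,550,395),(280,240,355,300),(170,176,250,240))
for x0,y0,x1,y1 in B: print("mean change",np.abs(im[y0:y1,x0:x1].astype(int)-a[y0:y1,x0:x1]).mean())
E
python3 w.py .527 .237 .126
python3 -c "
from rig import robot; print(robot.hand_in())"
```

```text
mean change 7.748947677836567
mean change 25.35525925925926
mean change 3.4083984375
t 12.4333 tcp [0.526 0.237 0.138] x [ 0.078 -0.02  -0.997] y [-0.001  1.    -0.02 ] F [ 0.093  0.133 -0.438] w 0.0008855042233131601
tip-target shift cm [0.154 0.016 0.026]
the job is handed in; nothing more can be done
None
```

I pressed the green start key, pointed at the blue-capped bottle, then at the mouth of the open tube. I handed the job in at 12.4 s, still pointing at the tube.

- **Start key:** the fingertips pushed it down about 4 mm, which is its full travel. The wrist read 35 N at the bottom, more than the 4 N needed but well under the limit. The red key was never approached.
- **Blue bottle:** I held about 2.5 s with the fingertips about 21 mm above the bulb and within about 1 mm of its axis by my measurements.
- **Open tube:** I held about 2.75 s with the fingertips about 22–23 mm above the rim and within about 1 mm of centre.

**What the checks showed:**
- While I was pointing, wrist forces stayed at noise level (about 1 N), and the side views showed nothing touched or moved.
- **Tool tilt:** the tool leaned about 3.5° from vertical at the bottle and 4.6° at the tube. The moves have no way to correct tilt, so I placed the fingertips themselves over the targets.
- **Picture comparison:** comparing the scene before and after was inconclusive. The timer area changed most (mean 25 grey levels), probably from the arm's shadow, but I did not view that picture.
- **Display:** I did not read the timer display after the press.

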